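Find the recess cap that rocks and press it home before the pour

TASK

Before the pour, check the four yellow recess caps in the casting form: press near their edges with the fingertips to find the one that rocks under the touch, then push that one down at its middle until it sits flat on the form's floor. Finish while still holding it down with a steady push of the fingertips. Only press: lift nothing, and leave the other caps, the spacer blocks, the vessels and the tools where they are.

Things in the scene. Friction and masses are not known exactly. Their poses are not given: they have to be found in the camera images.
- form: open casting form, fixed on the table: white base board, plywood sides with black tops; outside 350 (x) x 430 (y) mm, inside 270 x 350 mm. Origin under its middle on the table top, z up, x roughly away from the robot, y to the left. Its white floor is 18 mm above the origin, the 40 mm wide sides end 65 mm above it.
- cap_1: near left one of four identical yellow round caps on the form's floor, at form x -70, y 112 mm; origin at the centre of its underside, z up, yaw any. All four are 88 mm across the foot, 78 mm across the flat top, 26 mm high, about 0.11 kg, each over a short hidden stud in the floor that allows 1.5 mm of sideways play. Any of the four may be the loose one.
- cap_2: near right one of four identical yellow round caps on the form's floor, at form x -70, y -112 mm; origin at the centre of its underside, z up, yaw any. A cap that is home stands flat on the floor and gives nowhere. The loose one perches level on its stud's 16 mm wide tip, about 3 mm above the floor, hard to see.
- cap_3: far left one of four identical yellow round caps on the form's floor, at form x 70, y 112 mm; origin at the centre of its underside, z up, yaw any. A light press (1 to 5 N) 25 to 32 mm from the loose one's centre tips it about 5 degrees, that edge down until the foot meets the floor, far edge up 7 mm; the fingertip then stops 1 to 2.5 mm higher than on a cap that is home. Released, it falls back level; this does not send it home.
- cap_4: far right one of four identical yellow round caps on the form's floor, at form x 70, y -112 mm; origin at the centre of its underside, z up, yaw any. Pressed at its centre, the loose one stops the fingertip 3 mm higher than a cap that is home until the push passes about 9 N, then slides down the 3 mm, stays down, and is then as hard as the floor.
- spacer_1: grey concrete spacer block 40 x 30 x 22 mm, loose on the form's floor between the near caps. Bystander; origin at the centre of its underside.
- spacer_2: grey concrete spacer block 40 x 30 x 22 mm, loose on the form's floor between the far caps. Bystander; origin at the centre of its underside.
- bowl: blue plastic bowl, 130 mm across, 55 mm high, loose on the table to the left. Bystander; origin at the centre of its underside.
- bottle: white bottle with a red cap, 64 mm across, 160 mm high, standing on the table to the left. Bystander; origin at the centre of its underside.
- rule: folded white folding rule 235 x 36 x 16 mm on the table, far left. Bystander; origin at the centre of its underside.
- mallet: hammer with a black head and a wooden handle lying on the table to the right. Bystander; origin at the centre of its underside.
- level: yellow spirit level 300 x 24 x 50 mm standing on edge on the table, far right. Bystander; origin at the centre of its underside.
There are look-alikes about, which are no part of the job. What is shaped like the cap_3 but orange is not meant. Leave any purple look-alike of the cap_4 alone.

How it is judged:
On the way:
1. a press of the fingers near its edge makes the loose cap rock (tips it by more than 2 degrees) (((angle between cap_1's own z axis and vertical above 0.036 rad and contact force between the fingers and cap_1 above 0.15 N) or (angle between cap_2's own z axis and vertical above 0.036 rad and contact force between the fingers and cap_2 above 0.15 N) or (angle between cap_3's own z axis and vertical above 0.036 rad and contact force between the fingers and cap_3 above 0.15 N) or (angle between cap_4's own z axis and vertical above 0.036 rad and contact force between the fingers and cap_4 above 0.15 N))), for 0.1 s.
At the end, for the whole second after the job is handed in: All four caps stand flat on the form's floor (within 1.3 mm and 1.5 degrees) and at rest, the one that was loose has gone down more than 2.3 mm, and the fingers are still pressing on that same cap with more than 2 N (((distance of cap_1 from where it was at the start of the episode above 0.0023 m and contact force between the fingers and cap_1 above 2 N) or (distance of cap_2 from where it was at the start of the episode above 0.0023 m and contact force between the fingers and cap_2 above 2 N) or (distance of cap_3 from where it was at the start of the episode above 0.0023 m and contact force between the fingers and cap_3 above 2 N) or (distance of cap_4 from where it was at the start of the episode above 0.0023 m and contact force between the fingers and cap_4 above 2 N)) and z of each of cap_1, cap_2, cap_3, cap_4 in the frame of form below 0.0193 m and angle between each of cap_1, cap_2, cap_3, cap_4's own z axis and vertical below 0.026 rad and linear speed of each of cap_1, cap_2, cap_3, cap_4 below 0.01 m/s); the arm keeps its last pose, push and grip.
It fails at once if a cap is lifted (more than 12 mm off the floor) or pulled off its stud (z of any of cap_1, cap_2, cap_3, cap_4 in the frame of form above 0.03 m or distance of any of cap_1, cap_2, cap_3, cap_4 from where it was at the start of the episode above 0.012 m).
It fails at once if a spacer block, tool or vessel standing about is moved more than 20 mm (distance of any of spacer_1, spacer_2, bowl, bottle, rule, mallet, level from where it was at the start of the episode above 0.02 m).
It also fails if it takes over 61 s, if anything falls off the work surface, if the arm or the gripper's body presses on something with over 40 N, if the wrist force passes 120 N, or if a joint passes its speed limit or range.

ROBOT

A 7-joint arm with a two-finger parallel gripper is mounted at the origin on the work surface. World frame = base frame: x ahead of the robot, y to its left, z up, the work surface at z = 0. Lengths are in m, angles in rad, forces in N, time in s.
With the tool pointing down it reaches from about 0.4 to 0.85 m from the base axis. Payload 10.4 kg.
Tool frame: the origin (TCP) lies between the finger pads; the fingertips stand tcp_to_tips ahead of it and the grasp point (between the pads) lies 8 mm behind it (tcp_to_tips is the distance from the TCP to the fingertips, in m); z points along the fingers, y is the line along which they close (so a half turn about z gives the same grasp; the last joint's range is limited). The gripper opens to 85 mm and grips with 20 to 120 N. Pads are 22 mm wide; open, the fingers measure 114 mm over their backs; the gripper's body (76 mm by 85 mm) begins 54 mm behind the grasp point. The pads swing forward as they close: fully open they stand 13 mm farther back than shut.
Start: joints at [1.193, 0.332, -0.065, 1.46, 0.022, 1.35, -0.088], TCP at [0.217, -0.586, 0.242] pointing down, gripper open.
Joint ranges: [-2.6, 2.6], [-0.5, 2.12], [-1.47, 1.34], [0.16, 2.42], [-1.27, 4.41], [0.06, 2.06], [-2.6, 2.6]. Speed limits (rad/s): [2.22, 2.22, 2.79, 2.79, 3.14, 3.14, 3.14].

INTERFACE

Orientations are given as a unit quaternion [x, y, z, w].
In Python, from workcell import * gives the robot as it stands.
- The arm moves only by the tool apply_moves, never from a script. Its argument "rows" is a list of rows, each an object of numbers: "x", "y", "z": the shift along the tool's x, y, z in mm; "ax", "ay", "az": the turn, a rotation vector about the tool's x, y, z in degrees; "gripper": the closure, from 0 (fully open) to 1 (shut). A call has 1 to 5 rows; each row shifts and turns the commanded pose from where the row before left it, along the tool's axes as they then stand; what a row does not reach is not made up. A row lasts 1/12 s, in which the tool goes at most 41.7 mm and 7.16 degrees, less where a joint would pass 70% of its speed; a pose out of reach is approached as far as the arm can. A call with a gripper value outside its range is refused whole. The fingers move at their own pace and stop on an object; "newtons" is the grip in N (left out, the last holds). Time passes only in rows, so rows that do not move let the fingers close. It gives the time, the measured TCP pose, the force, the opening and the grip force at its end, in the units of the state.
- get_obs(): the state, without advancing time (a new reading comes with each control period).
- camera(name): name is "scene" or "top" or "wrist"; returns a dict with "color" (480x640x3 uint8, red, green, blue), "fov_y" (degrees; the focal length in pixels is half the picture's height over the tangent of half this angle, whatever the lens; pixels are square), "cx", "cy" (the principal point, pixels), "rvec" (rotation vector, rad) and "tvec" (3), from world to camera coordinates, as OpenCV has them. Camera axes: x right, y down, z forward; pixel columns grow to the right and rows downward; lengths in m; the calibration is good to about 2 mm. A picture is of the moment at which its call begins. There is no depth.
- hand_in(): hands the job in; it is judged then, once.
The state is a dict: "clock": time; "joint_pos": joint angles; "joint_velocities": joint speeds; "tau": joint torques, N m; "position": TCP position; "ee_rot": TCP orientation; "ft_force": force on the tool from outside, world axes, zero at the start; "torque": the same for the moment, N m; "grip_width": opening from 0.0 (shut) to 1.0 (fully open); "grasp_force": force on a finger pad.
Only numpy, scipy, OpenCV 4.12 (cv2) and the standard library are available. Lean on these libraries where they do the work, as an engineer would, in place of code of your own. Each camera call takes 0.05 s, during which the arm holds its last target. There are 200 camera calls.

## Working session

There is one attempt and no reset: what is moved stays moved. The work goes in short steps, Python scripts to look and compute and a tool call to move; the robot and the scene stay as the last step left them, time stands still between calls to the robot, and variables do not carry over. Pictures are saved under pics/ and viewed, at most 10 in all, crops included, and the job is handed in when it is done.

Besides the shell and the picture viewer there is one more tool, called after "Call:" in YAML: its name, and indented under it one key for each argument. apply_moves: Moves the arm, as the interface text tells. Its arguments: {"type":"object","properties":{"rows":{"type":"array","items":{"type":"object","properties":{"x":{"type":"number"},"y":{"type":"number"},"z":{"type":"number"},"ax":{"type":"number"},"ay":{"type":"number"},"az":{"type":"number"},"gripper":{"type":"number"}}}},"newtons":{"type":"number"}},"required":["rows"]}

```bash
mkdir -p pics; ls
python3 - <<'E'
from workcell import *
import cv2
o=get_obs();print(o)
try: print(tcp_to_tips)
except Exception as e: print(e)
import pickle
d={}
for n in("top","scene"):
    c=camera(n);d[n]=c;cv2.imwrite(f"pics/{n}0.png",c["color"][:,:,::-1]);print({k:v for k,v in c.items() if k!="color"})
pickle.dump(d,open("c0.pkl","wb"))
E
```

```text
pics
{'clock': 0.0, 'joint_pos': array([ 1.19341546,  0.33287713, -0.06470104,  1.4609598 ,  0.02160562,
        1.34989183, -0.08851641]), 'joint_velocities': array([-0.00258416, -0.00049494,  0.00086803,  0.00014915,  0.00234191,
       -0.00159234,  0.00028034]), 'tau': array([-1.01534356e-04, -6.25447297e+01,  4.89435357e-02, -3.91612816e+01,
        1.61904161e-02,  9.91244480e-03, -4.53459734e-05]), 'position': array([ 0.21698269, -0.58573589,  0.24150381]), 'ee_rot': array([ 9.84306642e-01,  1.76465054e-01, -1.62540085e-04, -7.01598042e-04]), 'ft_force': array([0.01343248, 1.10022669, 0.29489688]), 'torque': array([-0.07078528, -0.01243168, -0.0152711 ]), 'grasp_force': 0.0, 'grip_width': 1.0000018324308404}
0.011
{'fov_y': 49.442604625701236, 'cx': 310.34905645904274, 'cy': 247.44794543500558, 'rvec': array([ 2.12873603, -2.18718647,  0.14458937]), 'tvec': array([-0.07272744,  0.43497747,  1.57714012])}
{'fov_y': 52.88925562563076, 'cx': 316.94322025358093, 'cy': 241.95162312523513, 'rvec': array([ 1.09080793,  2.29632552, -1.11269165]), 'tvec': array([ 0.31940295, -0.13672526,  1.60061464])}
```

View pics/top0.png

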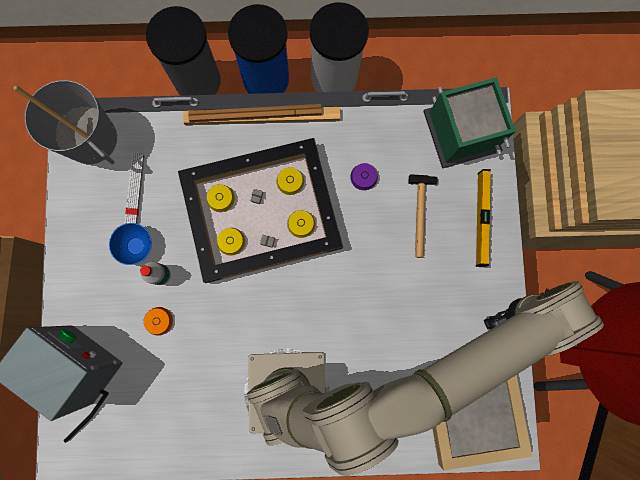

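View pics/scene0.png

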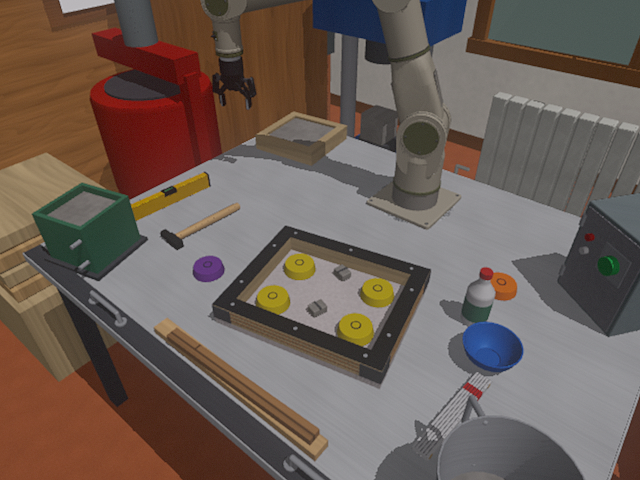

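Top view: the caps are at about (220,197), (291,180), (230,240) and (301,223), and the form is yawed about 14°. The orange and purple look-alikes are outside the form, at (158,321) and (364,176).

```bash
cat > h.py <<'E'
import numpy as np,cv2,pickle
from scipy.spatial.transform import Rotation as R
def ray(c,u,v):
    f=240/np.tan(np.radians(c["fov_y"]/2)); M=cv2.Rodrigues(c["rvec"])[0]
    d=M.T@np.array([(u-c["cx"])/f,(v-c["cy"])/f,1]); return -M.T@c["tvec"],d
def onz(c,u,v,z):
    o,d=ray(c,u,v); return o+d*(z-o[2])/d[2]
def yellow(c,amin=80,amax=1e9):
    h=cv2.cvtColor(c["color"],cv2.COLOR_RGB2HSV)
    m=cv2.inRange(h,(24,120,60),(34,255,255)); m=cv2.morphologyEx(m,cv2.MORPH_CLOSE,np.ones((7,7)))
    n,l,s,k=cv2.connectedComponentsWithStats(m)
    return [(k[i],s[i]) for i in range(1,n) if amin<s[i][4]<amax]
def delta(target):  # world point for the tips -> tool axes mm
    from workcell import get_obs,tcp_to_tips
    o=get_obs(); r=R.from_quat(o["ee_rot"]); tip=o["position"]+r.apply([0,0,tcp_to_tips])
    return r.inv().apply(np.array(target)-tip)*1000,tip
E
python3 - <<'E'
from h import *
d=pickle.load(open("c0.pkl","rb"))
F=np.array([[-70,112],[-70,-112],[70,112],[70,-112]])/1000
for n in d:
    P=[]
    for k,s in yellow(d[n]):
        p=onz(d[n],*k,.033 if n=="scene" else .036);print(n,k.round(1),s,p.round(4))
        if s[2]<1.8*s[3] and 0.3<p[0]<0.95 and -.15<p[1]<.35: P.append(p[:2])
    P=np.array(P)
    if len(P)!=4: print("n",len(P));continue
    c=P.mean(0)
    # yaw by matching order
    best=None
    import itertools
    for pm in itertools.permutations(range(4)):
        Q=P[list(pm)]-c; a=np.arctan2((F[:,0]*Q[:,1]-F[:,1]*Q[:,0]).sum(),(F*Q).sum())
        Rm=np.array([[np.cos(a),-np.sin(a)],[np.sin(a),np.cos(a)]]); e=np.abs(Q-F@Rm.T).max()
        if abs(a)<1.2 and(best is None or e<best[0]): best=(e,a,F@Rm.T+c)
    print(n,c,best)
E
```

```text
top [289.7 180.7] [277 167  27  28 576] [ 0.6429 -0.026   0.036 ]
top [219.8 197.9] [207 184  28  28 592] [0.5941 0.1918 0.036 ]
top [300.8 223.6] [287 210  28  28 583] [ 0.5068 -0.0569  0.036 ]
top [230.4 241.1] [217 228  28  27 589] [0.4579 0.1602 0.036 ]
top [0.55044529 0.06725439] (np.float64(0.0008943800331915885), np.float64(0.2221632472528524), array([[ 0.45748757,  0.16107796],
       [ 0.50684378, -0.05741681],
       [ 0.5940468 ,  0.19192559],
       [ 0.64340301, -0.02656918]]))
scene [299.3 266.6] [284 254  31  26 655] [ 0.5137 -0.0524  0.033 ]
scene [377.1 292.4] [361 278  33  29 775] [0.4644 0.1652 0.033 ]
scene [273.2 299.1] [256 285  34  30 736] [ 0.6467 -0.0227  0.033 ]
scene [355.6 328.9] [337 313  37  33 902] [0.5966 0.1938 0.033 ]
scene [0.5553765  0.07098773] (np.float64(0.002261633833510343), np.float64(0.22272333989497228), array([[ 0.46236624,  0.16475922],
       [ 0.51184482, -0.05370787],
       [ 0.59890818,  0.19568333],
       [ 0.64838676, -0.02278376]]))
```

```bash
cat >> h.py <<'E'
CAPS={1:(.4575,.1611),2:(.5068,-.0574),3:(.5940,.1919),4:(.6434,-.0266)}
A=0.2225
def edge(i,off): # off mm along form x toward the form's middle
    s=1 if i<3 else -1
    return np.array(CAPS[i])+s*off/1000*np.array([np.cos(A),np.sin(A)])
E
python3 - <<'E'
from h import *
print(delta([*edge(2,28),.12]))
r=R.from_quat([ 9.84306642e-01,  1.76465054e-01, -1.62540085e-04, -7.01598042e-04]);print(r.as_matrix().round(3))
E
```

```text
(array([ 483.06477981, -390.95314133,  111.04410624]), array([ 0.21701116, -0.58577402,  0.23058287]))
[[ 0.938  0.347 -0.001]
 [ 0.347 -0.938  0.001]
 [-0.    -0.001 -1.   ]]
```

Call:
apply_moves:
  rows:
    - {"x": 20,"y": -16,"gripper": 1}
    - {"x": 31,"y": -25}
    - {"x": 32,"y": -26}
    - {"x": 32,"y": -26}
    - {"x": 32,"y": -26}
  newtons: 40

```text
invalid input at $.rows[0]: expected keys x, y, z, ax, ay, az, gripper
```

Call:
apply_moves:
  rows:
    - {"x": 32,"y": -26}
    - {"x": 32,"y": -26}
    - {"x": 32,"y": -26}
    - {"x": 32,"y": -26}
    - {"x": 32,"y": -26}

```text
invalid input at $.rows[0]: expected keys x, y, z, ax, ay, az, gripper
```

Call:
apply_moves:
  rows:
    - {"x": 32,"y": -26}
    - {"x": 32,"y": -26}
    - {"x": 32,"y": -26}
    - {"x": 32,"y": -26}
    - {"x": 32,"y": -26}

```text
invalid input at $.rows[0]: expected keys x, y, z, ax, ay, az, gripper
```

Call:
apply_moves:
  rows:
    - {"x": 25,"y": -20,"z": 20}
    - {"x": 15,"y": -12,"z": 30,"az": 3.8}
    - {"z": 30,"az": 3.8}
    - {"z": 20}
    - {}

```text
invalid input at $.rows[0]: expected keys x, y, z, ax, ay, az, gripper
```

Run:
```python
from h import *
from workcell import *
c=camera("wrist");cv2.imwrite("pics/w1.png",c["color"][:,:,::-1]);pickle.dump(c,open("w1.pkl","wb"))
o=get_obs();print(o["clock"],o["ft_force"],R.from_quat(o["ee_rot"]).as_matrix().round(3),o["joint_pos"])
print(delta([*edge(2,28),.055]))
for k,s in yellow(c): print(k,s,onz(c,*k,.04))
```

```text
0.15 [-0.06810792  0.01051772 -0.23142256] [[ 0.938  0.347 -0.   ]
 [ 0.347 -0.938  0.001]
 [-0.    -0.001 -1.   ]] [ 1.19338831  0.33274126 -0.06468648  1.46071276  0.02161314  1.34989173
 -0.08850388]
(array([ 483.06990086, -390.96104178,  176.09012783]), array([ 0.21702845, -0.58582527,  0.23070659]))
```

View pics/w1.png

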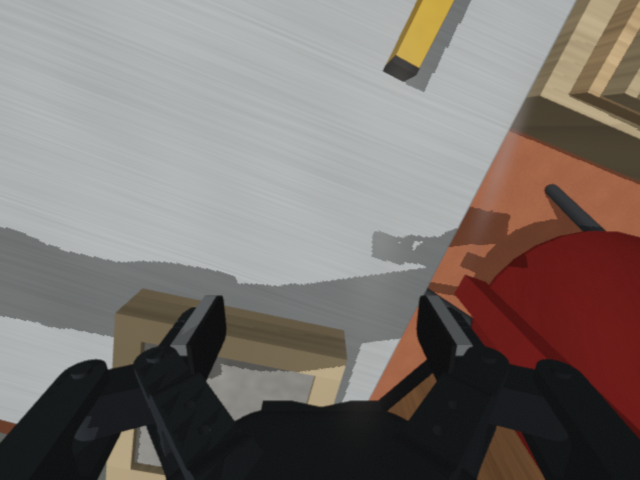

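The wrist view shows the open fingers over the table and the level's end at (400,65). The calls were refused because every row needs all its keys, so the arm hasn't moved.

Call:
apply_moves:
  rows:
    - {"x": 20,"y": -16,"z": 0,"ax": 0,"ay": 0,"az": 0,"gripper": 1}
    - {"x": 31,"y": -25,"z": 0,"ax": 0,"ay": 0,"az": 0,"gripper": 1}
    - {"x": 32,"y": -26,"z": 0,"ax": 0,"ay": 0,"az": 0,"gripper": 1}
    - {"x": 32,"y": -26,"z": 0,"ax": 0,"ay": 0,"az": 0,"gripper": 1}
    - {"x": 32,"y": -26,"z": 0,"ax": 0,"ay": 0,"az": 0,"gripper": 1}
  newtons: 40

```text
clock: 0.57
position: [0.3142, -0.4216, 0.2421]
ee_rot: [0.984, 0.176, -0.0, -0.0]
ft_force: [1.3, 0.2, 0.7]
grip_width: 0.293
grasp_force: 0.0
```

Call:
apply_moves:
  rows:
    - {"x": 32,"y": -26,"z": 0,"ax": 0,"ay": 0,"az": 0,"gripper": 1}
    - {"x": 32,"y": -26,"z": 0,"ax": 0,"ay": 0,"az": 0,"gripper": 1}
    - {"x": 32,"y": -26,"z": 0,"ax": 0,"ay": 0,"az": 0,"gripper": 1}
    - {"x": 32,"y": -26,"z": 0,"ax": 0,"ay": 0,"az": 0,"gripper": 1}
    - {"x": 32,"y": -26,"z": 0,"ax": 0,"ay": 0,"az": 0,"gripper": 1}

```text
clock: 0.98
position: [0.419, -0.244, 0.2424]
ee_rot: [0.984, 0.176, -0.0, 0.0]
ft_force: [1.2, 0.2, -0.8]
grip_width: -0.005
grasp_force: 0.0
```

Call:
apply_moves:
  rows:
    - {"x": 32,"y": -26,"z": 0,"ax": 0,"ay": 0,"az": 0,"gripper": 1}
    - {"x": 32,"y": -26,"z": 0,"ax": 0,"ay": 0,"az": 0,"gripper": 1}
    - {"x": 32,"y": -26,"z": 0,"ax": 0,"ay": 0,"az": 0,"gripper": 1}
    - {"x": 24,"y": -19,"z": 0,"ax": 0,"ay": 0,"az": 0,"gripper": 1}
    - {"x": 16,"y": -13,"z": 10,"ax": 0,"ay": 0,"az": 3.8,"gripper": 1}

```text
clock: 1.4
position: [0.5099, -0.0918, 0.2338]
ee_rot: [0.989, 0.146, 0.002, 0.0]
ft_force: [0.2, -0.8, 0.5]
grip_width: 0.001
grasp_force: 0.0
```

Run:
```python
from h import *
from workcell import *
o=get_obs();print(o["clock"],o["ft_force"],R.from_quat(o["ee_rot"]).as_matrix().round(3),o["joint_pos"],o["grip_width"])
print(delta([*edge(2,28),.055]))
```

```text
1.4 [ 0.20028033 -0.84430776  0.53665903] [[ 0.957  0.289  0.003]
 [ 0.289 -0.957  0.   ]
 [ 0.003  0.001 -1.   ]] [ 0.58019448  0.13712579 -0.52988479  1.73214524  0.07158724  1.28845569
 -1.24296283] 0.0009039919880081862
(array([ 34.38173346, -31.97289258, 167.90367213]), array([ 0.5099017 , -0.09180385,  0.22281846]))
```

Call:
apply_moves:
  rows:
    - {"x": 17,"y": -16,"z": 10,"ax": 0,"ay": 0,"az": 3.8,"gripper": 1}
    - {"x": 17,"y": -16,"z": 25,"ax": 0,"ay": 0,"az": 0,"gripper": 1}
    - {"x": 0,"y": 0,"z": 40,"ax": 0,"ay": 0,"az": 0,"gripper": 1}
    - {"x": 0,"y": 0,"z": 40,"ax": 0,"ay": 0,"az": 0,"gripper": 1}
    - {"x": 0,"y": 0,"z": 15,"ax": 0,"ay": 0,"az": 0,"gripper": 1}

```text
clock: 1.82
position: [0.5298, -0.0554, 0.097]
ee_rot: [0.994, 0.111, -0.003, -0.001]
ft_force: [-0.2, -0.6, -1.2]
grip_width: -0.001
grasp_force: 0.0
```

Call:
apply_moves:
  rows:
    - {"x": 0,"y": 0,"z": 0,"ax": 0,"ay": 0,"az": 0,"gripper": 1}
    - {"x": 0,"y": 0,"z": 0,"ax": 0,"ay": 0,"az": 0,"gripper": 1}

```text
clock: 1.98
position: [0.5324, -0.0559, 0.1022]
ee_rot: [0.994, 0.111, -0.001, -0.0]
ft_force: [-0.4, -0.1, 0.7]
grip_width: 0.001
grasp_force: 0.0
```

Run:
```python
from h import *
from workcell import *
c=camera("wrist");cv2.imwrite("pics/w2.png",c["color"][:,:,::-1])
o=get_obs();print(o["clock"],o["ft_force"],R.from_quat(o["ee_rot"]).as_matrix().round(3),o["position"])
print(delta([*edge(2,28),.055]))
for k,s in yellow(c): print(k,s,onz(c,*k,.04))
```

```text
2.0333 [ 0.65491742 -0.25318276  0.36945196] [[ 0.975  0.22   0.001]
 [ 0.22  -0.975 -0.   ]
 [ 0.001  0.    -1.   ]] [ 0.53330967 -0.05601418  0.10345958]
(array([ 1.78061428, -4.51187673, 37.46045174]), array([ 0.53332263, -0.05601427,  0.09245959]))
[313.97605675  58.17274608] [  238     0   152   132 16915] [ 0.64193592 -0.02718439  0.04      ]
[309.78389629 266.74286394] [ 255  217  120  115 8408] [ 0.52557518 -0.05005539  0.04      ]
[ 25.08046625 280.34235759] [   0  220   62  120 5319] [0.47593803 0.12613845 0.04      ]
```

View pics/w2.png

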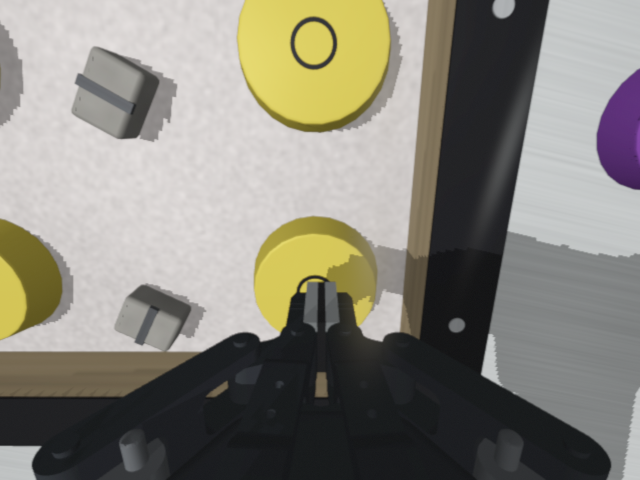

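The wrist view shows cap 4's ring at (314,43) and cap 2's ring top near (315,277). The closed fingers stand just short of cap 2's middle in the picture, and the spacers are clear.

Run:
```python
from h import *
from workcell import *
c=camera("wrist")
print(onz(c,314,43,.0445),onz(c,315.5,277,.0445))
print(delta([*edge(2,28),.05]))
```

```text
[ 0.64933499 -0.02602443  0.0445    ] [ 0.5220278 -0.0549733  0.0445   ]
(array([ 1.2662078 , -4.73508829, 43.09734688]), array([ 0.53380646, -0.05610247,  0.09309858]))
```

Call:
apply_moves:
  rows:
    - {"x": 4,"y": -5,"z": 15,"ax": 0,"ay": 0,"az": 0,"gripper": 1}
    - {"x": 0,"y": 0,"z": 12,"ax": 0,"ay": 0,"az": 0,"gripper": 1}
    - {"x": 0,"y": 0,"z": 6,"ax": 0,"ay": 0,"az": 0,"gripper": 1}
    - {"x": 0,"y": 0,"z": 0,"ax": 0,"ay": 0,"az": 0,"gripper": 1}
    - {"x": 0,"y": 0,"z": 0,"ax": 0,"ay": 0,"az": 0,"gripper": 1}

```text
clock: 2.5
position: [0.5354, -0.0505, 0.0696]
ee_rot: [0.994, 0.111, -0.0, 0.0]
ft_force: [-0.9, 0.5, 0.0]
grip_width: -0.002
grasp_force: 0.0
```

Call:
apply_moves:
  rows:
    - {"x": 0,"y": 0,"z": 2,"ax": 0,"ay": 0,"az": 0,"gripper": 1}
    - {"x": 0,"y": 0,"z": 2,"ax": 0,"ay": 0,"az": 0,"gripper": 1}
    - {"x": 0,"y": 0,"z": 0,"ax": 0,"ay": 0,"az": 0,"gripper": 1}

```text
clock: 2.75
position: [0.5354, -0.0504, 0.0653]
ee_rot: [0.994, 0.111, 0.0, 0.0]
ft_force: [0.4, 0.6, -0.1]
grip_width: 0.001
grasp_force: 0.0
```

Call:
apply_moves:
  rows:
    - {"x": 1,"y": 0,"z": 2,"ax": 0,"ay": 0,"az": 0,"gripper": 1}
    - {"x": 0,"y": 0,"z": 2,"ax": 0,"ay": 0,"az": 0,"gripper": 1}
    - {"x": 0,"y": 0,"z": 2,"ax": 0,"ay": 0,"az": 0,"gripper": 1}
    - {"x": 0,"y": 0,"z": 0,"ax": 0,"ay": 0,"az": 0,"gripper": 1}

```text
clock: 3.08
position: [0.5362, -0.05, 0.0588]
ee_rot: [0.994, 0.111, -0.0, -0.0]
ft_force: [0.4, 0.3, -0.1]
grip_width: 0.001
grasp_force: 0.0
```

Call:
apply_moves:
  rows:
    - {"x": 0,"y": 0,"z": 1,"ax": 0,"ay": 0,"az": 0,"gripper": 1}
    - {"x": 0,"y": 0,"z": 1,"ax": 0,"ay": 0,"az": 0,"gripper": 1}
    - {"x": 0,"y": 0,"z": 0,"ax": 0,"ay": 0,"az": 0,"gripper": 1}

```text
clock: 3.33
position: [0.5364, -0.05, 0.0571]
ee_rot: [0.994, 0.111, -0.0, 0.0]
ft_force: [0.2, 0.4, -0.6]
grip_width: 0.002
grasp_force: 0.0
```

Call:
apply_moves:
  rows:
    - {"x": 0,"y": 0,"z": 1,"ax": 0,"ay": 0,"az": 0,"gripper": 1}
    - {"x": 0,"y": 0,"z": 1,"ax": 0,"ay": 0,"az": 0,"gripper": 1}
    - {"x": 0,"y": 0,"z": 0,"ax": 0,"ay": 0,"az": 0,"gripper": 1}

```text
clock: 3.58
position: [0.5364, -0.0501, 0.0552]
ee_rot: [0.994, 0.111, 0.0, 0.0]
ft_force: [-0.1, 0.4, 0.7]
grip_width: 0.001
grasp_force: 0.0
```

Call:
apply_moves:
  rows:
    - {"x": 0,"y": 0,"z": 1,"ax": 0,"ay": 0,"az": 0,"gripper": 1}
    - {"x": 0,"y": 0,"z": 0,"ax": 0,"ay": 0,"az": 0,"gripper": 1}
    - {"x": 0,"y": 0,"z": 0,"ax": 0,"ay": 0,"az": 0,"gripper": 1}

```text
clock: 3.83
position: [0.5366, -0.0501, 0.0552]
ee_rot: [0.994, 0.111, 0.0, 0.0]
ft_force: [-4.2, 0.3, 10.9]
grip_width: 0.0
grasp_force: 5.2
```

Cap 2 is hard at TCP z 55.2 mm (tip 44.2 mm), which is home height. Cap 4 is next, 84 mm along tool x.

Call:
apply_moves:
  rows:
    - {"x": 0,"y": 0,"z": -14,"ax": 0,"ay": 0,"az": 0,"gripper": 1}
    - {"x": 24,"y": 0,"z": 0,"ax": 0,"ay": 0,"az": 0,"gripper": 1}
    - {"x": 36,"y": 0,"z": 0,"ax": 0,"ay": 0,"az": 0,"gripper": 1}
    - {"x": 24,"y": 0,"z": 0,"ax": 0,"ay": 0,"az": 0,"gripper": 1}
    - {"x": 0,"y": 0,"z": 5,"ax": 0,"ay": 0,"az": 0,"gripper": 1}

```text
clock: 4.25
position: [0.6225, -0.0297, 0.0643]
ee_rot: [0.994, 0.111, 0.002, -0.001]
ft_force: [0.7, -0.1, 0.6]
grip_width: -0.001
grasp_force: 0.0
```

Call:
apply_moves:
  rows:
    - {"x": 0,"y": 0,"z": 3,"ax": 0,"ay": 0,"az": 0,"gripper": 1}
    - {"x": 0,"y": 0,"z": 0,"ax": 0,"ay": 0,"az": 0,"gripper": 1}
    - {"x": 0,"y": 0,"z": 0,"ax": 0,"ay": 0,"az": 0,"gripper": 1}

```text
clock: 4.5
position: [0.6173, -0.032, 0.0599]
ee_rot: [0.994, 0.111, -0.001, 0.0]
ft_force: [-0.6, -0.9, 0.5]
grip_width: 0.002
grasp_force: 0.0
```

Call:
apply_moves:
  rows:
    - {"x": 0,"y": 0,"z": 1,"ax": 0,"ay": 0,"az": 0,"gripper": 1}
    - {"x": 0,"y": 0,"z": 1,"ax": 0,"ay": 0,"az": 0,"gripper": 1}
    - {"x": 0,"y": 0,"z": 1,"ax": 0,"ay": 0,"az": 0,"gripper": 1}
    - {"x": 0,"y": 0,"z": 0,"ax": 0,"ay": 0,"az": 0,"gripper": 1}

```text
clock: 4.83
position: [0.6181, -0.0317, 0.0573]
ee_rot: [0.994, 0.111, -0.0, 0.0]
ft_force: [-1.0, -0.4, 0.0]
grip_width: 0.003
grasp_force: 0.0
```

Call:
apply_moves:
  rows:
    - {"x": 0,"y": 0,"z": 0.5,"ax": 0,"ay": 0,"az": 0,"gripper": 1}
    - {"x": 0,"y": 0,"z": 0.5,"ax": 0,"ay": 0,"az": 0,"gripper": 1}
    - {"x": 0,"y": 0,"z": 0,"ax": 0,"ay": 0,"az": 0,"gripper": 1}

```text
clock: 5.08
position: [0.6183, -0.0315, 0.0563]
ee_rot: [0.994, 0.111, 0.0, 0.0]
ft_force: [-0.3, -0.6, -0.3]
grip_width: -0.0
grasp_force: 0.0
```

Call:
apply_moves:
  rows:
    - {"x": 0,"y": 0,"z": 0.5,"ax": 0,"ay": 0,"az": 0,"gripper": 1}
    - {"x": 0,"y": 0,"z": 0.5,"ax": 0,"ay": 0,"az": 0,"gripper": 1}
    - {"x": 0,"y": 0,"z": 0,"ax": 0,"ay": 0,"az": 0,"gripper": 1}

```text
clock: 5.33
position: [0.6184, -0.0315, 0.0553]
ee_rot: [0.994, 0.111, 0.0, 0.0]
ft_force: [-0.2, -0.3, 0.1]
grip_width: -0.0
grasp_force: 0.0
```

Call:
apply_moves:
  rows:
    - {"x": 0,"y": 0,"z": 0.5,"ax": 0,"ay": 0,"az": 0,"gripper": 1}
    - {"x": 0,"y": 0,"z": 0,"ax": 0,"ay": 0,"az": 0,"gripper": 1}
    - {"x": 0,"y": 0,"z": 0,"ax": 0,"ay": 0,"az": 0,"gripper": 1}

```text
clock: 5.58
position: [0.6184, -0.0315, 0.0552]
ee_rot: [0.994, 0.111, 0.0, 0.0]
ft_force: [-1.8, -0.4, 5.4]
grip_width: 0.001
grasp_force: 2.7
```

Cap 4 is also hard at 55.2 mm. Cap 3 is next, 223 mm along tool -y.

Call:
apply_moves:
  rows:
    - {"x": 0,"y": 0,"z": -16,"ax": 0,"ay": 0,"az": 0,"gripper": 1}
    - {"x": 0,"y": -30,"z": 0,"ax": 0,"ay": 0,"az": 0,"gripper": 1}
    - {"x": 0,"y": -40,"z": 0,"ax": 0,"ay": 0,"az": 0,"gripper": 1}
    - {"x": 0,"y": -40,"z": 0,"ax": 0,"ay": 0,"az": 0,"gripper": 1}
    - {"x": 0,"y": -40,"z": 0,"ax": 0,"ay": 0,"az": 0,"gripper": 1}

```text
clock: 6.0
position: [0.5848, 0.1161, 0.0708]
ee_rot: [0.994, 0.11, 0.0, -0.0]
ft_force: [1.4, 0.8, -0.4]
grip_width: 0.003
grasp_force: 0.0
```

Call:
apply_moves:
  rows:
    - {"x": 0,"y": -40,"z": 0,"ax": 0,"ay": 0,"az": 0,"gripper": 1}
    - {"x": 0,"y": -33,"z": 0,"ax": 0,"ay": 0,"az": 0,"gripper": 1}
    - {"x": 0,"y": 0,"z": 5,"ax": 0,"ay": 0,"az": 0,"gripper": 1}
    - {"x": 0,"y": 0,"z": 3,"ax": 0,"ay": 0,"az": 0,"gripper": 1}
    - {"x": 0,"y": 0,"z": 0,"ax": 0,"ay": 0,"az": 0,"gripper": 1}

```text
clock: 6.42
position: [0.569, 0.185, 0.0618]
ee_rot: [0.994, 0.111, -0.001, 0.0]
ft_force: [-0.8, -0.6, -0.3]
grip_width: 0.001
grasp_force: 0.0
```

Call:
apply_moves:
  rows:
    - {"x": 0,"y": 0,"z": 0,"ax": 0,"ay": 0,"az": 0,"gripper": 1}
    - {"x": 0,"y": 0,"z": 0,"ax": 0,"ay": 0,"az": 0,"gripper": 1}

```text
clock: 6.58
position: [0.5698, 0.1843, 0.0627]
ee_rot: [0.994, 0.11, 0.0, 0.0]
ft_force: [-0.1, -0.5, 0.2]
grip_width: 0.001
grasp_force: 0.0
```

Call:
apply_moves:
  rows:
    - {"x": 0,"y": -1,"z": 1.5,"ax": 0,"ay": 0,"az": 0,"gripper": 1}
    - {"x": 0,"y": -1,"z": 1.5,"ax": 0,"ay": 0,"az": 0,"gripper": 1}
    - {"x": 0,"y": 0,"z": 1,"ax": 0,"ay": 0,"az": 0,"gripper": 1}
    - {"x": 0,"y": 0,"z": 0.5,"ax": 0,"ay": 0,"az": 0,"gripper": 1}
    - {"x": 0,"y": 0,"z": 0,"ax": 0,"ay": 0,"az": 0,"gripper": 1}

```text
clock: 7.0
position: [0.5687, 0.1878, 0.0582]
ee_rot: [0.994, 0.111, -0.0, 0.0]
ft_force: [0.3, -0.1, -0.1]
grip_width: 0.005
grasp_force: 0.2
```

Call:
apply_moves:
  rows:
    - {"x": 0,"y": 0,"z": 0.5,"ax": 0,"ay": 0,"az": 0,"gripper": 1}
    - {"x": 0,"y": 0,"z": 0.5,"ax": 0,"ay": 0,"az": 0,"gripper": 1}
    - {"x": 0,"y": 0,"z": 0,"ax": 0,"ay": 0,"az": 0,"gripper": 1}

```text
clock: 7.25
position: [0.5687, 0.1879, 0.0572]
ee_rot: [0.994, 0.111, -0.0, 0.0]
ft_force: [-0.6, -0.5, 0.5]
grip_width: 0.001
grasp_force: 0.5
```

Call:
apply_moves:
  rows:
    - {"x": 0,"y": 0,"z": 0.5,"ax": 0,"ay": 0,"az": 0,"gripper": 1}
    - {"x": 0,"y": 0,"z": 0,"ax": 0,"ay": 0,"az": 0,"gripper": 1}
    - {"x": 0,"y": 0,"z": 0,"ax": 0,"ay": 0,"az": 0,"gripper": 1}

```text
clock: 7.5
position: [0.5687, 0.188, 0.0569]
ee_rot: [0.994, 0.111, -0.0, 0.0]
ft_force: [-1.2, -0.7, 2.9]
grip_width: -0.004
grasp_force: 1.4
```

Call:
apply_moves:
  rows:
    - {"x": 0,"y": 0,"z": 0.3,"ax": 0,"ay": 0,"az": 0,"gripper": 1}
    - {"x": 0,"y": 0,"z": 0,"ax": 0,"ay": 0,"az": 0,"gripper": 1}
    - {"x": 0,"y": 0,"z": 0,"ax": 0,"ay": 0,"az": 0,"gripper": 1}

```text
clock: 7.75
position: [0.5688, 0.188, 0.0568]
ee_rot: [0.994, 0.111, 0.0, 0.0]
ft_force: [-2.9, -1.1, 4.8]
grip_width: -0.001
grasp_force: 2.8
```

Cap 3 gave from about 58 mm and stops at 56.8 mm, 1.6 mm above home, so it is the loose one. I'll release it and go to its middle.

Call:
apply_moves:
  rows:
    - {"x": 0,"y": 0,"z": -3,"ax": 0,"ay": 0,"az": 0,"gripper": 1}
    - {"x": 0,"y": 0,"z": -5,"ax": 0,"ay": 0,"az": 0,"gripper": 1}
    - {"x": 8,"y": 0,"z": 0,"ax": 0,"ay": 0,"az": 0,"gripper": 1}
    - {"x": 12,"y": 1,"z": 0,"ax": 0,"ay": 0,"az": 0,"gripper": 1}
    - {"x": 8,"y": 0,"z": 0,"ax": 0,"ay": 0,"az": 0,"gripper": 1}

```text
clock: 8.17
position: [0.5979, 0.193, 0.0648]
ee_rot: [0.994, 0.111, 0.001, 0.0]
ft_force: [-0.9, 0.1, -0.3]
grip_width: 0.002
grasp_force: 0.0
```

Run:
```python
from h import *
from workcell import *
camera("wrist");camera("wrist");camera("wrist")
c=camera("top");s=camera("scene")
a=cv2.resize(c["color"][150:260,180:340],None,fx=4,fy=4)
b=cv2.resize(s["color"][240:360,240:400],None,fx=4,fy=4)[:440]
cv2.imwrite("pics/m.png",cv2.resize(np.hstack([a,b]),(800,275))[:,:,::-1])
o=get_obs();print(o["position"],o["clock"],o["ft_force"])
for k,t in yellow(s): print(k.round(1),t)
```

```text
[0.59589467 0.19325238 0.06419175] 8.4167 [ 0.05364521 -0.62969895 -0.50251048]
[299.2 266.7] [284 254  31  26 650]
[384.4 290.9] [376 278  18  29 354]
[273.3 299.1] [256 285  34  30 739]
[355.6 330.6] [337 314  37  33 783]
```

View pics/m.png

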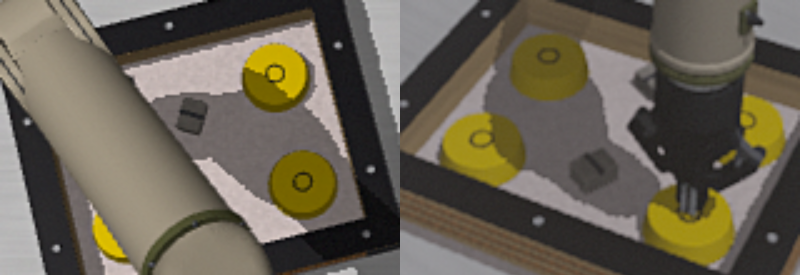

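In the picture the fingertips stand over the ring of cap 3 (the front cap, right half, at (690,210)). Now I'll press at its middle.

Call:
apply_moves:
  rows:
    - {"x": 1,"y": 0,"z": 3,"ax": 0,"ay": 0,"az": 0,"gripper": 1}
    - {"x": 0,"y": 0,"z": 2,"ax": 0,"ay": 0,"az": 0,"gripper": 1}
    - {"x": 0,"y": 0,"z": 1,"ax": 0,"ay": 0,"az": 0,"gripper": 1}
    - {"x": 0,"y": 0,"z": 0.5,"ax": 0,"ay": 0,"az": 0,"gripper": 1}
    - {"x": 0,"y": 0,"z": 0,"ax": 0,"ay": 0,"az": 0,"gripper": 1}

```text
clock: 8.83
position: [0.597, 0.1933, 0.0583]
ee_rot: [0.994, 0.111, -0.0, 0.0]
ft_force: [-2.2, -0.7, 5.0]
grip_width: -0.003
grasp_force: 2.2
```

Call:
apply_moves:
  rows:
    - {"x": 0,"y": 0,"z": 0.3,"ax": 0,"ay": 0,"az": 0,"gripper": 1}
    - {"x": 0,"y": 0,"z": 0.3,"ax": 0,"ay": 0,"az": 0,"gripper": 1}
    - {"x": 0,"y": 0,"z": 0.3,"ax": 0,"ay": 0,"az": 0,"gripper": 1}
    - {"x": 0,"y": 0,"z": 0,"ax": 0,"ay": 0,"az": 0,"gripper": 1}

```text
clock: 9.17
position: [0.5971, 0.1933, 0.0577]
ee_rot: [0.994, 0.111, -0.0, 0.0]
ft_force: [-3.2, -1.2, 8.2]
grip_width: -0.002
grasp_force: 3.6
```

Call:
apply_moves:
  rows:
    - {"x": 0,"y": 0,"z": 0.5,"ax": 0,"ay": 0,"az": 0,"gripper": 1}
    - {"x": 0,"y": 0,"z": 0.5,"ax": 0,"ay": 0,"az": 0,"gripper": 1}
    - {"x": 0,"y": 0,"z": 0.5,"ax": 0,"ay": 0,"az": 0,"gripper": 1}
    - {"x": 0,"y": 0,"z": 0.5,"ax": 0,"ay": 0,"az": 0,"gripper": 1}
    - {"x": 0,"y": 0,"z": 0,"ax": 0,"ay": 0,"az": 0,"gripper": 1}

```text
clock: 9.58
position: [0.597, 0.1933, 0.0556]
ee_rot: [0.994, 0.111, -0.0, 0.0]
ft_force: [-3.8, -1.0, 6.7]
grip_width: 0.0
grasp_force: 3.5
```

Call:
apply_moves:
  rows:
    - {"x": 0,"y": 0,"z": 0.3,"ax": 0,"ay": 0,"az": 0,"gripper": 1}
    - {"x": 0,"y": 0,"z": 0,"ax": 0,"ay": 0,"az": 0,"gripper": 1}
    - {"x": 0,"y": 0,"z": 0,"ax": 0,"ay": 0,"az": 0,"gripper": 1}

```text
clock: 9.83
position: [0.5971, 0.1933, 0.0554]
ee_rot: [0.994, 0.111, -0.0, 0.0]
ft_force: [-3.3, -2.1, 7.0]
grip_width: 0.004
grasp_force: 3.8
```

Call:
apply_moves:
  rows:
    - {"x": 0,"y": 0,"z": 0.4,"ax": 0,"ay": 0,"az": 0,"gripper": 1}
    - {"x": 0,"y": 0,"z": 0.4,"ax": 0,"ay": 0,"az": 0,"gripper": 1}
    - {"x": 0,"y": 0,"z": 0,"ax": 0,"ay": 0,"az": 0,"gripper": 1}

```text
clock: 10.08
position: [0.597, 0.1933, 0.0551]
ee_rot: [0.994, 0.111, -0.0, 0.0]
ft_force: [-6.6, -2.2, 14.1]
grip_width: -0.004
grasp_force: 6.9
```

Call:
apply_moves:
  rows:
    - {"x": 0,"y": 0,"z": 0.4,"ax": 0,"ay": 0,"az": 0,"gripper": 1}
    - {"x": 0,"y": 0,"z": 0,"ax": 0,"ay": 0,"az": 0,"gripper": 1}
    - {"x": 0,"y": 0,"z": 0,"ax": 0,"ay": 0,"az": 0,"gripper": 1}

```text
clock: 10.33
position: [0.5971, 0.1933, 0.0552]
ee_rot: [0.994, 0.111, 0.0, 0.0]
ft_force: [-7.9, -3.6, 17.2]
grip_width: 0.003
grasp_force: 8.6
```

Cap 3 now stands at 55.2 mm, home height, and holds hard at 17 N.

Call:
apply_moves:
  rows:
    - {"x": 0,"y": 0,"z": 0,"ax": 0,"ay": 0,"az": 0,"gripper": 1}
    - {"x": 0,"y": 0,"z": 0,"ax": 0,"ay": 0,"az": 0,"gripper": 1}
    - {"x": 0,"y": 0,"z": 0,"ax": 0,"ay": 0,"az": 0,"gripper": 1}
    - {"x": 0,"y": 0,"z": 0,"ax": 0,"ay": 0,"az": 0,"gripper": 1}
    - {"x": 0,"y": 0,"z": 0,"ax": 0,"ay": 0,"az": 0,"gripper": 1}

```text
clock: 10.75
position: [0.597, 0.1933, 0.0551]
ee_rot: [0.994, 0.111, -0.0, 0.0]
ft_force: [-7.6, -4.3, 16.9]
grip_width: -0.001
grasp_force: 8.6
```

Run:
```python
from workcell import *
o=get_obs();print(o["position"],o["ft_force"])
if o["ft_force"][2]>8 and o["position"][2]<.0557: print(hand_in())
```

```text
[0.59702645 0.19326789 0.05513364] [-7.56690898 -4.3003882  16.85708603]
the job is handed in; nothing more can be done
None
```

Cap 3 (far left) was the loose one: it gave under an edge press, I pushed it down about 3 mm at its middle to the home height of caps 2 and 4, and handed in at about 11 s while holding it with about 17 N; cap 1 was not pressed, and no verdict was returned.

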